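Fit a T-bracket flush on a tilted angle block

TASK

Slide the adjustable angle block along the bench towards you, without lifting it, until its back sits square against the stop bar between the two ears. Then pick up the T-bracket by its rib and lay its flat underside flush on the middle of the block's sloped steel face, rib running up and down the slope, pressing it on lightly (about 10 N) as if for tack welding. Finish while still gripping and pressing it there, with the block still against the stop; leave the other things on the bench alone.

Things in the scene. Friction and masses are not known exactly. Their poses are not given: they have to be found in the camera images.
- stop: Fixed dark steel bar, 20 (x) by 210 (y) by 30 mm high, at the robot side of a thin bright sheet. Origin: centre of its underside, at bench height; x points towards the robot (the pushing direction), z up. The face the block must meet is the plane x = -10 mm. At each end an ear, 20 mm wide, 30 high, reaches 30 mm from that face away from the robot (170 mm between the ears).
- block: Loose angle block, 0.6 to 1 kg, slides at 4 to 12 N. Grey base 90 (x) by 116 (y) by 20 mm high with upright front and back (x = -45, +45 mm); steel leaf hinged at its front (far from the robot) edge; upright grey cheeks 4 mm thick, up to 75 mm high, beside its rear half. Origin: centre of underside, x to the back (robot side), z up. Seated, it is at x = -55 mm in the stop's frame.
- face (a point): Centre of the upper, sloped face of the block's bright steel leaf (88 mm along the slope, 106 across, 8 thick), 38 to 53 mm above the bench. z: outward normal, x: up the slope, y: across. It rises towards the robot at 15 to 35 degrees to the bench; its hinge is clamped so stiffly that pushing at 25 N does not change the angle.
- bracket: Loose dark steel T-bracket, 0.15 to 0.25 kg: plate 70 (x) by 50 (y) by 6 mm with one upright rib on its middle, 40 mm long (x), 10 thick (y), 36 tall (top 42 mm above the underside). Origin: centre of the flat underside; x along the rib, z out of the rib side. Starts flat on the bench, rib up, at the robot's left or right.
- angle_iron: Bystander: loose offcut of angle iron, L section 40 by 40 mm, 70 mm long; origin: centre of its underside. Lies on the side where the bracket is not.
- hammer: Bystander: hammer lying on the bench at the right.
- screwdriver: Bystander: screwdriver lying on the bench at the left.
- tin: Bystander: closed grey tin, 72 mm diameter, 85 mm high; origin: centre of its underside.
- collar: Bystander: bright steel pipe collar, 48 mm outside diameter, 30 mm high; origin: centre of its underside.
- offcut: Bystander: dark steel flat bar, 90 by 30 by 12 mm; origin: centre of its underside.
- billet: Bystander: upright bright steel cylinder, 40 mm diameter, 40 mm high; origin: centre of its underside.
Things that resemble listed ones, but are neither listed nor needed, are in the scene too. Leave any red look-alike of the bracket alone. What is shaped like the block but blue is not meant.

How it is judged:
By the outcome, as a careful person would: the job done as asked, in the order asked, and still so for the second after the job is handed in, while the arm keeps its last pose, push and grip.
It also fails if it takes over 54 s, if anything falls off the work surface, if the arm or the gripper's body presses on something with over 40 N, if the wrist force passes 120 N, or if a joint passes its speed limit or range.

ROBOT

A 6-joint arm with a two-finger parallel gripper is mounted at the origin on the work surface. World frame = base frame: x ahead of the robot, y to its left, z up, the work surface at z = 0. Lengths are in m, angles in rad, forces in N, time in s.
With the tool pointing down it reaches from about 0.35 to 0.775 m from the base axis. Payload 7.3 kg.
Tool frame: the origin (TCP) lies on the mounting face of the last link; the fingertips stand 178 mm ahead of it and the grasp point (between the pads) lies 159 mm ahead of it (robot.grip_depth is the distance from the TCP to the grasp point, in m); z points along the fingers, y is the line along which they close (so a half turn about z gives the same grasp; the last joint's range is limited). The gripper opens to 92 mm and grips with 3 to 60 N. Pads are 19 mm wide; open, the fingers measure 130 mm over their backs; the gripper's body (75 mm by 190 mm) begins 47 mm behind the grasp point.
Start: joints at [-0.146, 0.342, 1.524, -0, 1.275, -0.146], TCP at [0.525, 0, 0.405] pointing down, gripper open.
Joint ranges: [-2.53, 2.53], [-0.77, 2.02], [0.04, 2.7], [-1, 4.14], [0.28, 2.66], [-3.11, 3.11]. Speed limits (rad/s): [2.57, 2.57, 3.14, 3.14, 3.14, 3.14].

INTERFACE

Orientations are given as [roll, pitch, yaw] about the fixed x, y, z axes, in that order (R = Rz(yaw) Ry(pitch) Rx(roll)).
In Python, from cell import observe, cams, robot, models gives the robot as it stands.
- The arm moves only by the shell command python3 -m jog 'ROWS' [FORCE]. ROWS is JSON, a list of rows, each a list of 3 entries, a list of its own where there are three numbers: the shift along the tool's x, y, z each as a share of 0.4 m, from -1 to 1, then the turn about the tool's z as a share of pi rad, from -1 to 1, then the closure, from 0 (fully open) to 1 (shut). In form: [[[x, y, z], turn, jaw], ...]. A call has 1 to 12 rows; each row is the pose to reach, as a shift and turn from the pose commanded when the call began, along the tool's axes at that moment, turning the shorter way round; what a row does not reach only later rows make up. A row lasts 1/8 s, in which the tool goes at most 62.5 mm and 10.7 degrees, less where a joint would pass 70% of its speed; a pose out of reach is approached as far as the arm can. A call with a number of a shift or a turn outside -1 to 1 is refused whole. A call with a gripper value outside its range is refused whole. The fingers move at their own pace and stop on an object; FORCE is the grip in N (left out, the last holds). Time passes only in rows, so rows that repeat a pose let the fingers close. It gives the time, the measured TCP pose, the force, the opening and the grip force at its end, in the units of the state.
- observe(): the state, without advancing time (a new reading comes with each control period).
- cams.read_camera(name): name is "scene" or "side" or "wrist"; returns the picture (384x512x3 uint8, red, green, blue); there is no depth.
- cams.camera_model(name): a dict with "camera_matrix" (3x3 intrinsics, pixels), "pose" (4x4, takes a point from camera to world coordinates). Camera axes: x right, y down, z forward; pixel columns grow to the right and rows downward; lengths in m; the calibration is good to about 2 mm. A picture is of the moment at which its call begins: read the wrist's pose just before it. camera_model takes no time and is no camera call; for the wrist camera it gives the pose at the moment of the call.
- robot.hand_in(): hands the job in; it is judged then, once.
Trained networks look in the newest picture that a camera, given by its name, has taken for a name from the list of things; names that differ only in an ending like _2 or _b are one class to them, and where a whole thing is asked for, a point or a joint stands for the part that bears it (a point fixed in the world has none). Each returns a list of dicts, best first, with "confidence" (0 to 1); they miss things now and then, are a little off and sometimes report something else, mostly with a low value. They report only what shows in the picture. A call takes as long as a camera call. They do not tell look-alikes from the thing itself.
- models.find_in(target, camera): "position" ([x, y, z] in m, in world coordinates, good to about 4 mm: the middle of the surface that is visible of it).
- models.pinpoint(target, camera): "position" ([x, y, z] in m, in world coordinates, good to about 4 mm: a listed point, or the origin of a listed thing).
The state is a dict: "time": time; "qpos": joint angles; "qvel": joint speeds; "joint_efforts": joint torques, N m; "tool_pos": TCP position; "tool_rot": TCP orientation; "contact_force": force on the tool from outside, world axes, zero at the start; "torque": the same for the moment, N m; "opening": finger opening in m; "grip_force": force on a finger pad.
Only numpy, scipy, OpenCV 4.12 (cv2) and the standard library are available. Lean on these libraries where they do the work, as an engineer would, in place of code of your own. Each camera call takes 0.05 s, during which the arm holds its last target. There are 200 camera calls.

## Working session

There is one attempt and no reset: what is moved stays moved. The work goes in short steps, Python scripts to look and compute and a shell command to move; the robot and the scene stay as the last step left them, time stands still between calls to the robot, and variables do not carry over. Pictures are saved under pics/ and viewed, at most 10 in all, crops included, and the job is handed in when it is done.

```bash
mkdir -p pics; ls
python3 - <<'E'
from cell import observe,cams,robot,models
import cv2,numpy as np
for c in ["scene","side"]:
    im=cams.read_camera(c); cv2.imwrite(f"pics/{c}0.png",cv2.cvtColor(im,cv2.COLOR_RGB2BGR))
    m=cams.camera_model(c);print(c,np.round(m["pose"],3).tolist(),np.round(m["camera_matrix"],1).tolist())
    for n in ["stop","block","face","bracket"]:
        for r in models.pinpoint(n,c)[:3]: print(c,n,np.round(r["position"],3),round(r["confidence"],2))
print(observe())
E
```

```text
pics
scene [[0.802, 0.351, -0.483, 1.022], [0.597, -0.499, 0.628, -0.661], [-0.021, -0.792, -0.61, 0.7], [0.0, 0.0, 0.0, 1.0]] [[354.3, 0.0, 257.6], [0.0, 354.3, 194.5], [0.0, 0.0, 1.0]]
scene stop [ 0.466 -0.06   0.002] 0.9
scene block [ 0.633 -0.077  0.006] 0.84
scene block [ 0.293 -0.33  -0.003] 0.82
scene face [ 0.292 -0.332  0.033] 0.91
scene face [ 0.633 -0.083  0.051] 0.57
scene bracket [ 0.477  0.261 -0.005] 0.79
side [[-0.95, -0.225, 0.217, 0.185], [-0.312, 0.715, -0.625, 0.898], [-0.014, -0.662, -0.75, 1.155], [0.0, 0.0, 0.0, 1.0]] [[461.7, 0.0, 255.3], [0.0, 461.7, 196.9], [0.0, 0.0, 1.0]]
side stop [ 0.462 -0.058  0.003] 0.85
side block [ 0.295 -0.328  0.003] 0.9
side block [ 0.631 -0.079  0.001] 0.72
side face [ 0.632 -0.086  0.046] 0.81
side face [ 0.291 -0.323  0.028] 0.57
side bracket [ 0.478  0.263 -0.005] 0.85
side bracket [ 0.696 -0.319  0.003] 0.59
side bracket [0.432 0.376 0.002] 0.56
{'time': 0.5, 'qpos': array([-1.46004057e-01,  3.42006953e-01,  1.52415007e+00,  1.40033165e-05,
        1.27541029e+00, -1.46013444e-01]), 'qvel': array([-0.00176083, -0.00028545, -0.00229139, -0.00135383,  0.00020042,
        0.00072814]), 'joint_efforts': array([-1.00360390e-03, -4.30814373e+01, -2.44312853e+01,  7.17342203e-02,
        4.90185502e-02, -4.28860744e-05]), 'tool_pos': array([5.24988110e-01, 2.37739657e-05, 4.04719389e-01]), 'tool_rot': array([ 3.14156563e+00, -9.56717108e-06,  1.57080164e+00]), 'contact_force': array([-0.78226063, -0.12230873, -1.15813103]), 'torque': array([-0.01980812, -0.01714689, -0.05039323]), 'grip_force': 0.0, 'opening': 0.09143852871560408}
```

View pictures.

View pics/scene0.png

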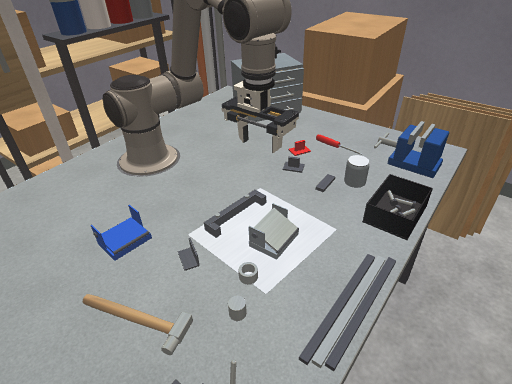

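View pics/side0.png

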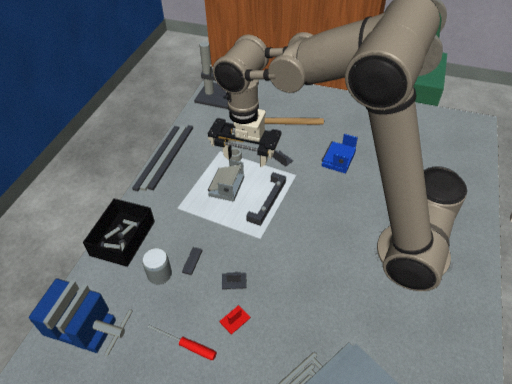

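Candidates. Bracket: dark T at scene (294,166), side (234,281); the red look-alike at scene (300,149) is not meant, and the dark angle iron at scene (188,257) is not a T. Block: grey, at scene (273,230); the blue one at (123,235) is not meant. I'm checking these in one close crop, along with the wrist view.

Run:
```python
from cell import observe,cams,robot,models
import cv2,numpy as np
w=cams.read_camera("wrist");m=cams.camera_model("wrist");print(np.round(m["pose"],3).tolist(),np.round(m["camera_matrix"],1).tolist())
s=cv2.imread("pics/scene0.png"); d=cv2.imread("pics/side0.png")
a=cv2.resize(s[180:270,195:325],None,fx=3,fy=3,interpolation=3)
b=cv2.resize(d[150:240,190:310],(400,300),interpolation=3)
c=cv2.resize(d[260:335,195:295],(400,300),interpolation=3)
a=cv2.resize(a,(400,277)); 
top=np.hstack([np.vstack([a,np.zeros((23,400,3),np.uint8)]),c])
bot=np.hstack([b,cv2.resize(cv2.cvtColor(w,cv2.COLOR_RGB2BGR),(400,300))])
cv2.imwrite("pics/c1.png",np.vstack([top,bot]))
```

```text
[[1.0, -0.001, -0.0, 0.527], [-0.001, -0.969, -0.247, 0.067], [0.0, 0.247, -0.969, 0.384], [0.0, 0.0, 0.0, 1.0]] [[295.0, 0.0, 256.5], [0.0, 295.0, 193.0], [0.0, 0.0, 1.0]]
```

View pics/c1.png

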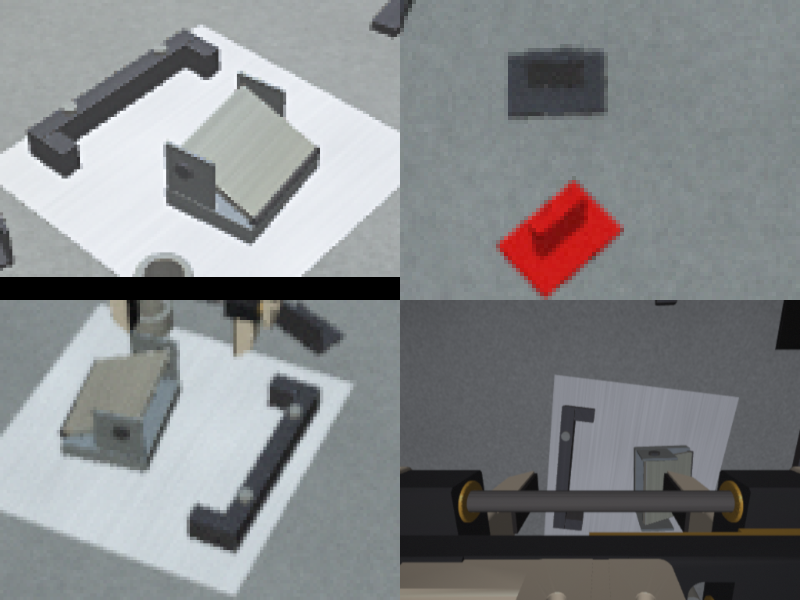

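Scene crop: the dark T-bracket (side ≈(234,281)) has a rib along its long side, and the red one is at (235,320). The grey block with the steel leaf is on the bright sheet in front of the stop, and the collar is nearby. Next I move the wrist camera over the block.

```bash
python3 -m jog '[[[-0.15,0.075,0],0,0],[[-0.3,0.075,0],0,0],[[-0.35,0.075,0],0,0],[[-0.35,0.075,0],0,0],[[-0.35,0.075,0],0,0]]'
cat > h.py <<'E'
from cell import observe,cams,robot,models
import cv2,numpy as np
def ray(c,uv,z,m=None):
    m=m or cams.camera_model(c);K=np.array(m["camera_matrix"]);T=np.array(m["pose"])
    uv=np.atleast_2d(uv).astype(float)
    d=(T[:3,:3]@np.linalg.inv(K)@np.c_[uv,np.ones(len(uv))].T).T
    return T[:3,3]+d*((z-T[2,3])/d[:,2])[:,None]
def proj(c,P,m=None):
    m=m or cams.camera_model(c);K=np.array(m["camera_matrix"]);T=np.array(m["pose"])
    q=(np.atleast_2d(P)-T[:3,3])@T[:3,:3]@K.T
    return q[:,:2]/q[:,2:]
E
python3 - <<'E'
from h import *
print(np.round(cams.camera_model("wrist")["pose"],4).tolist())
w=cams.read_camera("wrist");cv2.imwrite("pics/w1.png",cv2.cvtColor(w,cv2.COLOR_RGB2BGR))
cv2.imwrite("pics/w1v.png",cv2.resize(cv2.cvtColor(w,cv2.COLOR_RGB2BGR)[:260,90:450],(792,572),interpolation=3))
for n in ["stop","block","face","collar","billet","tin","offcut","bracket"]:
  for c in ["wrist","side"]:
    for r in models.pinpoint(n,c)[:2] if c=="wrist" or n in("collar","billet","tin","offcut","bracket") else []: print(c,n,np.round(r["position"],3),round(r["confidence"],2))
E
```

```text
time: 1.18
tool_pos: [0.5549, -0.1389, 0.4048]
tool_rot: [-3.141, -0.001, 1.571]
contact_force: [-0.2, -0.1, -0.3]
opening: 0.0921
grip_force: 0.0
[[1.0, -0.0001, -0.0001, 0.5564], [-0.0002, -0.9691, -0.2467, -0.0721], [-0.0001, 0.2467, -0.9691, 0.3845], [0.0, 0.0, 0.0, 1.0]]
wrist stop [ 0.462 -0.061  0.   ] 0.9
wrist block [ 0.63  -0.082 -0.002] 0.77
wrist face [ 0.633 -0.08   0.05 ] 0.61
wrist collar [ 0.648 -0.225 -0.002] 0.76
side collar [ 0.65  -0.224 -0.   ] 0.55
side billet [ 0.46  -0.058  0.003] 0.71
side billet [0.549 0.478 0.002] 0.63
wrist tin [ 0.65  -0.224 -0.005] 0.36
side tin [ 0.696  0.304 -0.003] 0.63
side offcut [0.618 0.235 0.001] 0.7
side bracket [ 0.478  0.263 -0.005] 0.85
side bracket [ 0.696 -0.319  0.003] 0.59
```

View pics/w1v.png

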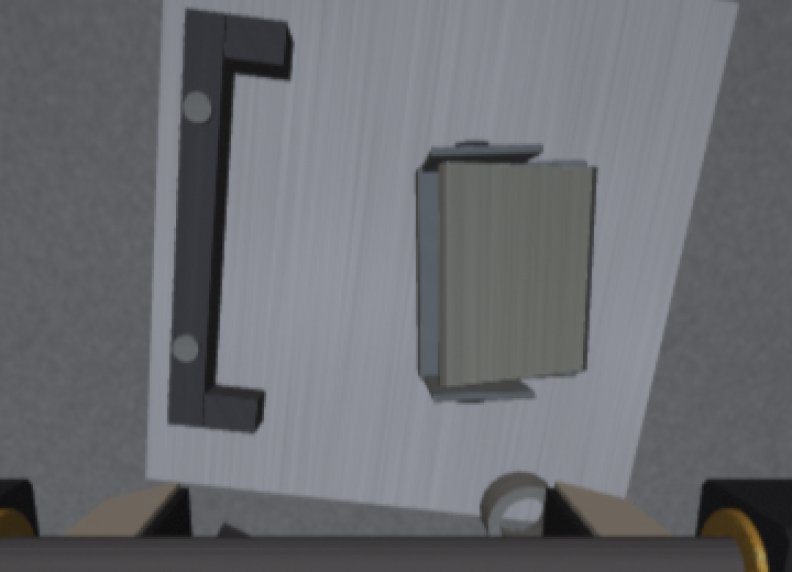

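Run:
```python
from h import *
from scipy.optimize import least_squares
m=cams.camera_model("wrist")
px=lambda a:np.array(a,float)/2.2+[90-.27,-.27]
st=px([[187,10],[168,423],[226,14],[205,425],[290,23],[265,391],[257,432],[290,23]])
mod=np.array([[10,-105,30],[10,105,30],[-10,-105,30],[-10,105,30],[-40,-105,30],[-40,85,30],[-40,105,30],[-40,-105,30]])/1e3
def Rz(a):return np.array([[np.cos(a),-np.sin(a),0],[np.sin(a),np.cos(a),0],[0,0,1]])
f=lambda p:(proj("w",mod@Rz(p[2]).T+[p[0],p[1],0],m)-st).ravel()
r=least_squares(f,[.46,-.06,np.pi]);print("stop",np.round(r.x,4),np.rad2deg(r.x[2]),np.round(r.fun,1))
lf=px([[441,162],[441,386],[596,168],[586,371],[417,170],[420,377]])
def bm(p):
    x,y,t,a,h,sx=p
    u=np.array([np.cos(a),0,np.sin(a)]);c=np.array([sx,0,h])
    P=[c+44e-3*u+[0,-.053,0],c+44e-3*u+[0,.053,0],c-44e-3*u+[0,-.053,0],c-44e-3*u+[0,.053,0],[.045,-.058,.02],[.045,.058,.02]]
    return np.array(P)@Rz(t).T+[x,y,0]
g=lambda p:np.r_[(proj("w",bm(p),m)-lf).ravel(),(p[4]-.027-.044*np.sin(p[3]))/.002]
r=least_squares(g,[.63,-.08,np.pi,.43,.045,-.005],x_scale=[.1,.1,1,1,.1,.1]);print("block",np.round(r.x,4),np.rad2deg(r.x[2:4]),np.round(r.fun,1))
print("face",bm(r.x)[:4].mean(0))
```

```text
stop [ 0.4673 -0.0601  3.0262] 173.38956645399216 [-0.1 -1.6  0.7  0.7  0.9 -1.   0.   1.5 -0.1 -1.5 -1.9  4.   0.5  1.
 -0.1 -1.5]
block [ 0.6298 -0.0817  3.1711  0.3441  0.0427 -0.0048] [181.6909373   19.71595102] [ 0.1  1.   0.3 -0.3 -0.  -0.4 -0.4 -0.   0.1 -2.4 -0.2  2.3  0.4]
face [ 0.63460737 -0.08154268  0.0427235 ]
```

```bash
python3 -m jog '[[[0.02,0.05,0],-0.05,0.35],[[0.04,0.1,0],-0.1,0.35],[[0.05,0.15,0],-0.15,0.35],[[0.06,0.2,0],-0.2,0.35],[[0.08,0.25,0],-0.26,0.35],[[0.1,0.3,0],-0.31,0.35],[[0.12,0.35,0],-0.37,0.35],[[0.124,0.41,0.1],-0.42,0.35],[[0.124,0.41,0.2],-0.463,0.35],[[0.124,0.41,0.25],-0.463,0.35],[[0.124,0.41,0.25],-0.463,0.35]]'
python3 - <<'E'
from h import *
m=cams.camera_model("wrist")
w=cams.read_camera("wrist");cv2.imwrite("pics/w2.png",cv2.cvtColor(w,cv2.COLOR_RGB2BGR))
print(np.round(m["pose"],4).tolist(), observe()["qpos"].round(2), observe()["contact_force"])
E
```

```text
time: 3.25
tool_pos: [0.7187, -0.0904, 0.3023]
tool_rot: [3.141, -0.004, 3.025]
contact_force: [-0.1, -0.5, 0.3]
opening: 0.06
grip_force: 0.0
[[0.1171, 0.9632, 0.2419, 0.6543], [0.9931, -0.1138, -0.0275, -0.0822], [0.001, 0.2434, -0.9699, 0.2823], [0.0, 0.0, 0.0, 1.0]] [-0.23  0.8   1.01  0.    1.34 -1.69] [-0.14239852 -0.70179304  0.8896032 ]
```

View pics/w2.png

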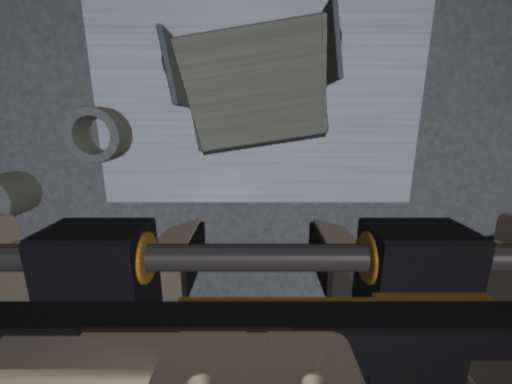

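The sheet's far edge is level at row 204, so the tool is square to the stop. The block front, (203,152)–(327,133), lies centred between the fingers and about 8° askew. Next: descend and push.

```bash
python3 -m jog '[[[0,0,0.12],0,0.35],[[0,0,0.24],0,0.35],[[0,0,0.29],0,0.35],[[0,0,0.29],0,0.35],[[0.04,0,0.29],0,0.35],[[0.07,0,0.29],0,0.35],[[0.1,0,0.29],0,0.35],[[0.13,0,0.29],0,0.35],[[0.16,0,0.29],0,0.35],[[0.19,0,0.29],0,0.35],[[0.19,0,0.29],0,0.35]]'
```

```text
time: 4.68
tool_pos: [0.6445, -0.0819, 0.1922]
tool_rot: [-3.141, 0.006, 3.025]
contact_force: [0.9, -0.4, 1.0]
opening: 0.0597
grip_force: 0.7
```

```bash
python3 -m jog '[[[0.03,0,0],0,0.35],[[0.06,0,0],0,0.35],[[0.09,0,0],0,0.35],[[0.12,0,0],0,0.35],[[0.14,0,0],0,0.35],[[0.14,0,0],0,0.35]]'
python3 - <<'E'
from h import *
m=cams.camera_model("wrist")
w=cams.read_camera("wrist");cv2.imwrite("pics/w3.png",cv2.cvtColor(w,cv2.COLOR_RGB2BGR))
s=cams.read_camera("side");cv2.imwrite("pics/s3.png",cv2.cvtColor(s,cv2.COLOR_RGB2BGR))
s=cv2.resize(cv2.cvtColor(s,cv2.COLOR_RGB2BGR)[145:235,190:310],(512,384),interpolation=3)
cv2.imwrite("pics/v3.png",cv2.resize(np.hstack([cv2.cvtColor(w,cv2.COLOR_RGB2BGR),s]),(800,300)))
E
```

```text
time: 5.42
tool_pos: [0.59, -0.0756, 0.1918]
tool_rot: [-3.141, 0.008, 3.025]
contact_force: [3.8, -0.6, 3.5]
opening: 0.0597
grip_force: 2.5
```

View pics/v3.png

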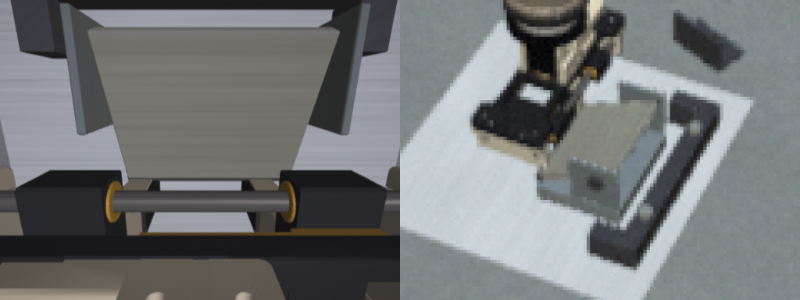

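The block is now square and centred between the ears, about 14 mm short of the stop.

```bash
python3 -m jog '[[[0.012,0,0],0,0.35],[[0.024,0,0],0,0.35],[[0.03,0,0],0,0.35],[[0.03,0,0],0,0.35]]'; python3 -m jog '[[[0.006,0,0],0,0.35],[[0.006,0,0],0,0.35]]'
```

```text
time: 6.02
tool_pos: [0.5785, -0.0743, 0.1913]
tool_rot: [-3.141, 0.009, 3.025]
contact_force: [6.6, -0.7, 4.7]
opening: 0.0598
grip_force: 3.5
time: 6.28
tool_pos: [0.5762, -0.074, 0.1913]
tool_rot: [-3.141, 0.009, 3.025]
contact_force: [6.8, -1.3, 5.1]
opening: 0.0594
grip_force: 3.8
```

```bash
python3 -m jog '[[[0.006,0,0],0,0.35],[[0.006,0,0],0,0.35]]';python3 -m jog '[[[0.005,0,0],0,0.35],[[0.005,0,0],0,0.35]]'
```

```text
time: 6.52
tool_pos: [0.5739, -0.0737, 0.1913]
tool_rot: [-3.141, 0.009, 3.025]
contact_force: [7.6, -1.5, 4.5]
opening: 0.0598
grip_force: 3.8
time: 6.78
tool_pos: [0.5721, -0.0735, 0.1913]
tool_rot: [-3.141, 0.01, 3.025]
contact_force: [8.8, -1.5, 3.8]
opening: 0.0597
grip_force: 4.3
```

```bash
python3 -m jog '[[[0.005,0,0],0,0.35],[[0.005,0,0],0,0.35]]';python3 -m jog '[[[0.005,0,0],0,0.35],[[0.005,0,0],0,0.35]]'
python3 - <<'E'
from h import *
s=cams.read_camera("side");cv2.imwrite("pics/s4.png",cv2.resize(cv2.cvtColor(s,cv2.COLOR_RGB2BGR)[145:235,190:310],(640,480),interpolation=3))
E
```

```text
time: 7.02
tool_pos: [0.5713, -0.0734, 0.1915]
tool_rot: [-3.14, 0.014, 3.025]
contact_force: [13.8, -0.0, -1.9]
opening: 0.0598
grip_force: 7.1
time: 7.28
tool_pos: [0.5704, -0.0733, 0.1917]
tool_rot: [-3.14, 0.018, 3.025]
contact_force: [19.4, -0.8, -4.7]
opening: 0.0597
grip_force: 9.7
```

View pics/s4.png

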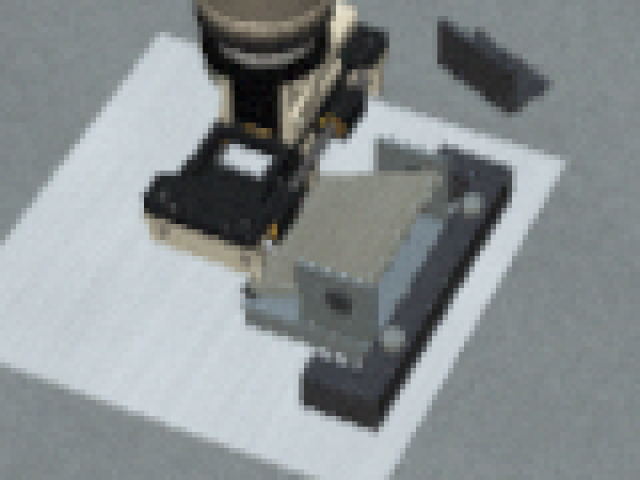

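The block back now sits along the stop between the ears, and force rises stiffly to 19 N. Next: back off, rise and look.

```bash
python3 -m jog '[[[-0.05,0,0],0,0.35],[[-0.1,0,0],0,0.35],[[-0.12,0,-0.1],0,0.2],[[-0.12,0,-0.25],0,0],[[-0.12,0,-0.4],0,0],[[-0.12,0,-0.5],0,0],[[-0.12,0,-0.5],0,0]]'
python3 - <<'E'
from h import *
P=ray("side",[[222,273],[246.75,272.5],[246.5,288.3],[222,289.5]],.006);print(P.round(3),P.mean(0))
for a,b in((0,1),(3,2)): d=P[b]-P[a];print(np.rad2deg(np.arctan2(d[1],d[0])),np.linalg.norm(d))
m=cams.camera_model("wrist");np.save("m5.npy",m["pose"])
w=cams.read_camera("wrist");cv2.imwrite("pics/w5.png",cv2.cvtColor(w,cv2.COLOR_RGB2BGR))
cv2.imwrite("pics/w5v.png",cv2.resize(cv2.cvtColor(w,cv2.COLOR_RGB2BGR)[:230,80:430],(791,520),interpolation=3))
E
```

```text
time: 8.2
tool_pos: [0.6132, -0.078, 0.3933]
tool_rot: [-3.141, 0.007, 3.025]
contact_force: [0.2, -0.3, -0.7]
opening: 0.0917
grip_force: 0.0
[[0.517 0.249 0.006]
 [0.45  0.225 0.006]
 [0.433 0.275 0.006]
 [0.498 0.299 0.006]] [0.47455239 0.26194874 0.006     ]
-160.97550451278744 0.07181764572872835
-159.10162751437167 0.06922585164545439
```

View pics/w5v.png

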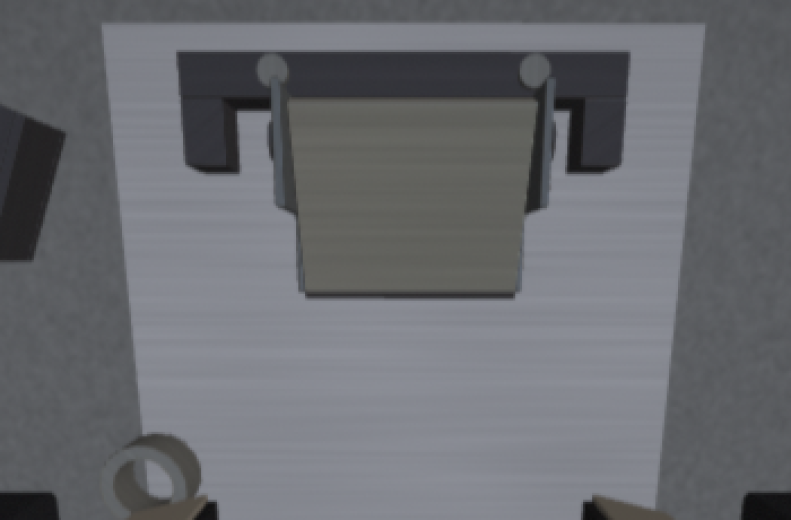

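The block is seated square; the leaf corners are at (289,98), (538,98), (304,293) and (517,293). Fit the face and go look at the bracket.

```bash
cat > fit.py <<'E'
from h import *
from scipy.optimize import least_squares
m=cams.camera_model("wrist");m["pose"]=np.load("m5.npy")
s=791/350
px=lambda a:(np.array(a,float)+.5)/s-.5+[80,0]
ob=px([[177,52],[629,52],[187,165],[621,165],[182,98],[627,97],[289,98],[538,98],[304,293],[517,293]])
def Rz(a):return np.array([[np.cos(a),-np.sin(a),0],[np.sin(a),np.cos(a),0],[0,0,1]])
S=np.array([[10,105,30],[10,-105,30],[-40,105,30],[-40,-105,30],[-10,105,30],[-10,-105,30]])/1e3
def M(p):
    x,y,t,ly,sx,a,h=p
    u=np.array([np.cos(a),0,np.sin(a)]);c=np.array([sx-.055,ly,h])
    L=[c+.044*i*u+[0,j*.053,0] for i,j in((1,1),(1,-1),(-1,1),(-1,-1))]
    return np.vstack([S,L,c])@Rz(t).T+[x,y,0]
f=lambda p:np.r_[(proj("w",M(p)[:-1],m)-ob).ravel(),(p[6]-.027-.044*np.sin(p[5]))/.002]
r=least_squares(f,[.467,-.06,3.026,.003,-.005,.35,.043])
print("stop",r.x[:3].round(4),"ly,sx,a,h",r.x[3:].round(4),np.rad2deg(r.x[5]));print(r.fun.round(1));print("face",M(r.x)[-1])
E
python3 fit.py
python3 -m jog '[[[0.03,0.1,0],-0.03,0],[[0.08,0.25,0],-0.06,0],[[0.12,0.4,0],-0.09,0],[[0.16,0.55,0],-0.12,0],[[0.2,0.7,0],-0.148,0],[[0.24,0.85,0.06],-0.148,0],[[0.2475,0.9,0.125],-0.148,0],[[0.2475,0.9,0.125],-0.148,0],[[0.2475,0.9,0.125],-0.148,0]]'
python3 - <<'E'
from h import *
m=cams.camera_model("wrist");np.save("m6.npy",m["pose"])
w=cams.read_camera("wrist");cv2.imwrite("pics/w6.png",cv2.cvtColor(w,cv2.COLOR_RGB2BGR))
cv2.imwrite("pics/w6v.png",cv2.resize(cv2.cvtColor(w,cv2.COLOR_RGB2BGR)[:230,80:430],(791,520),interpolation=3))
for r in models.pinpoint("bracket","wrist"):print(r)
E
```

```text
stop [ 0.4659 -0.0583  3.0249] ly,sx,a,h [-0.0038 -0.0028  0.3603  0.0442] 20.642214391941778
[-0.4 -0.6  1.2 -0.7 -0.9  0.7  0.7  0.7 -1.   0.1  0.4  0.4  0.1  0.3
 -0.5  0.2  0.9 -0.4 -0.4 -0.4  0.9]
face [ 0.52381336 -0.06127669  0.04424704]
time: 9.38
tool_pos: [0.5566, 0.2904, 0.3384]
tool_rot: [-3.141, -0.001, -2.793]
contact_force: [-0.1, -0.7, 0.6]
opening: 0.0918
grip_force: 0.0
{'position': [0.4742, 0.2604, -0.0008], 'confidence': 0.7}
{'position': [0.4356, 0.3696, -0.0013], 'confidence': 0.59}
```

View pics/w6v.png

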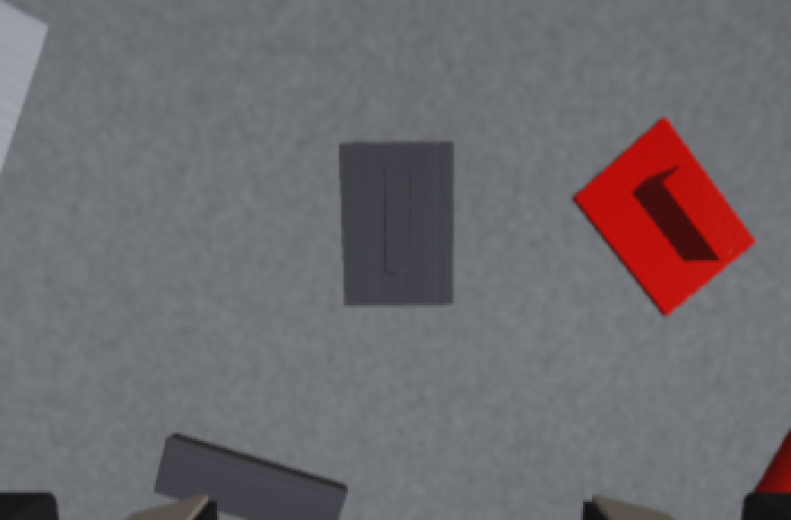

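Run:
```python
from h import *
m=cams.camera_model("wrist");m["pose"]=np.load("m6.npy");s=791/350
ob=(np.array([[339,142],[453,141],[453,304],[345,305]])+.5)/s-.5+[80,0]
P=ray("w",ob,.006,m);c=P.mean(0);print(P.round(4),c)
for a,b in((0,3),(1,2)): d=P[b]-P[a];print(np.rad2deg(np.arctan2(d[1],d[0])),np.linalg.norm(d))
o=observe();from scipy.spatial.transform import Rotation as R
A=R.from_euler("xyz",o["tool_rot"]).as_matrix();t=A.T@([c[0],c[1],.190]-o["tool_pos"]);print(t/.4,np.rad2deg(np.arctan2(A[1,0],A[0,0])))
```

```text
[[0.4553 0.2255 0.006 ]
 [0.438  0.2719 0.006 ]
 [0.5029 0.2968 0.006 ]
 [0.5202 0.2503 0.006 ]] [0.47910918 0.26110417 0.006     ]
20.90029261662959 0.06954332562632415
21.041716610483206 0.06949661039746333
[ 0.20777146 -0.00130157  0.37371945] -160.11227608001255
```

```bash
python3 -m jog '[[[0.1,0,0.1],-0.006,0],[[0.208,0,0.22],-0.006,0],[[0.208,0,0.33],-0.006,0],[[0.208,0,0.373],-0.006,0],[[0.208,0,0.373],-0.006,0],[[0.208,0,0.373],-0.006,1],[[0.208,0,0.373],-0.006,1],[[0.208,0,0.373],-0.006,1],[[0.208,0,0.373],-0.006,1],[[0.208,0,0.373],-0.006,1]]' 20; python3 -m jog '[[[0,0,0],0,1],[[0,0,0],0,1]]'
```

```text
time: 10.72
tool_pos: [0.4782, 0.2627, 0.1896]
tool_rot: [-3.142, 0.0, -2.774]
contact_force: [0.5, -0.1, 0.4]
opening: 0.0459
grip_force: 0.0
time: 10.98
tool_pos: [0.4782, 0.2627, 0.1895]
tool_rot: [-3.142, -0.0, -2.774]
contact_force: [-0.6, -0.1, -0.7]
opening: 0.0264
grip_force: 0.0
```

```bash
python3 -m jog '[[[0,0,0],0,1],[[0,0,0],0,1],[[0,0,0],0,1],[[0,0,0],0,1],[[0,0,-0.08],0,1],[[0,0,-0.2],0,1],[[0,0,-0.35],0,1],[[0,0,-0.35],0,1]]'
```

```text
time: 11.98
tool_pos: [0.479, 0.2631, 0.3341]
tool_rot: [3.142, 0.01, -2.774]
contact_force: [-0.3, -0.9, -3.1]
opening: 0.0095
grip_force: 20.0
```

```bash
python3 -m jog '[[[0.03,-0.12,0],0.03,1],[[0.05,-0.25,0],0.07,1],[[0.08,-0.4,0],0.1,1],[[0.11,-0.55,0],0.13,1],[[0.14,-0.68,0],0.154,1],[[0.163,-0.81,0.03],0.154,1],[[0.163,-0.81,0.12],0.154,1],[[0.163,-0.81,0.18],0.154,1],[[0.163,-0.81,0.18],0.154,1],[[0.163,-0.81,0.18],0.154,1]]'
python3 - <<'E'
from h import *
a=[]
for c in ["scene","side"]:
    s=cv2.cvtColor(cams.read_camera(c),cv2.COLOR_RGB2BGR);cv2.imwrite(f"pics/{c}7.png",s)
    a.append(cv2.resize(s[165:265,190:320] if c=="scene" else s[120:220,185:315],(400,308),interpolation=3))
w=cv2.cvtColor(cams.read_camera("wrist"),cv2.COLOR_RGB2BGR)
cv2.imwrite("pics/v7.png",np.hstack(a))
E
```

```text
time: 13.22
tool_pos: [0.5339, -0.063, 0.2577]
tool_rot: [3.142, 0.0, 3.026]
contact_force: [0.7, 0.7, -2.6]
opening: 0.01
grip_force: 20.0
```

View pics/v7.png

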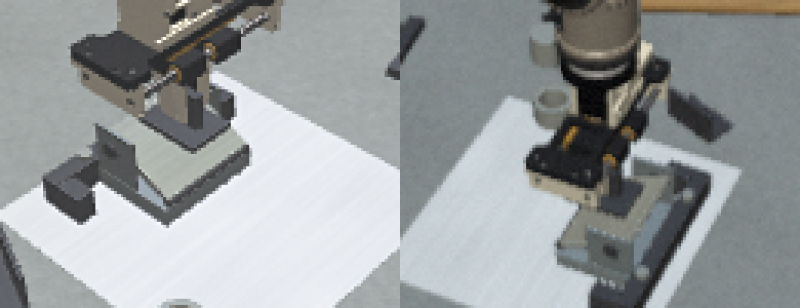

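The bracket hangs level above the middle of the leaf with its rib along the slope. Next: loosen the grip so it can pivot, and lower it.

```bash
python3 -m jog '[[[0,0,0.012],0,1],[[0,0,0.025],0,1],[[0,0,0.025],0,1]]' 8; for i in 1 2 3; do python3 -m jog '[[[0,0,0.006],0,1],[[0,0,0.006],0,1]]' | egrep 'tool|contact|grip' ; done
```

```text
time: 13.75
tool_pos: [0.5341, -0.0632, 0.2476]
tool_rot: [-3.142, 0.001, 3.025]
contact_force: [1.3, 0.4, -1.2]
opening: 0.0101
grip_force: 8.0
tool_pos: [0.5345, -0.0633, 0.2457]
tool_rot: [-3.141, 0.003, 3.025]
contact_force: [4.9, 1.0, 1.4]
grip_force: 8.0
tool_pos: [0.5347, -0.0633, 0.2434]
tool_rot: [-3.141, 0.004, 3.025]
contact_force: [7.5, 0.1, 1.5]
grip_force: 8.0
tool_pos: [0.5347, -0.0633, 0.241]
tool_rot: [-3.141, 0.004, 3.025]
contact_force: [7.1, 0.0, 2.4]
grip_force: 8.0
```

```bash
for i in 1 2 3; do python3 -m jog '[[[0,0,0.005],0,1],[[0,0,0.005],0,1]]' | egrep 'tool_p|contact|grip'; python3 -c "
from cell import observe;print(observe()['torque'].round(3))"; done
```

```text
tool_pos: [0.5347, -0.0633, 0.239]
contact_force: [7.0, 0.1, 3.0]
grip_force: 8.0
[ 0.106 -1.121 -0.008]
tool_pos: [0.5347, -0.0633, 0.237]
contact_force: [6.2, 0.8, 1.6]
grip_force: 8.0
[ 0.157 -1.034 -0.049]
tool_pos: [0.5347, -0.0634, 0.235]
contact_force: [5.5, 0.3, 1.8]
grip_force: 8.0
[ 0.082 -0.955 -0.065]
```

```bash
for i in 1 2 3; do python3 -m jog '[[[0,0,0.004],0,1],[[0,0,0.004],0,1]]' | egrep 'tool_p|contact|grip'; python3 -c "
from cell import observe;print(observe()['torque'].round(3))"; done
python3 - <<'E'
from h import *
for c in ["scene","side"]:
    s=cv2.cvtColor(cams.read_camera(c),cv2.COLOR_RGB2BGR);cv2.imwrite(f"pics/{c}8.png",s)
    for n in ["bracket","face","block","stop"]:
        for r in models.pinpoint(n,c)[:3]:print(c,n,np.round(r["position"],4),round(r["confidence"],2))
E
```

```text
tool_pos: [0.5346, -0.0633, 0.2333]
contact_force: [6.1, 0.7, 2.1]
grip_force: 8.9
[ 0.179 -0.966  0.026]
tool_pos: [0.5345, -0.0633, 0.2318]
contact_force: [5.1, -0.0, 3.3]
grip_force: 10.8
[ 0.212 -0.825  0.021]
tool_pos: [0.5344, -0.0633, 0.2313]
contact_force: [1.7, 0.8, 13.1]
grip_force: 11.9
[ 0.293 -0.281 -0.027]
scene bracket [ 0.5236 -0.0648  0.0383] 0.77
scene bracket [0.4373 0.3798 0.0051] 0.56
scene face [ 0.2925 -0.3314  0.0299] 0.94
scene face [ 0.5256 -0.0623  0.0506] 0.83
scene block [ 0.5204 -0.0577  0.0065] 0.87
scene block [ 0.2897 -0.3272 -0.0033] 0.83
scene stop [ 0.693  -0.3184 -0.0047] 0.75
scene stop [ 0.4646 -0.06   -0.0024] 0.68
side bracket [0.4314 0.3737 0.0011] 0.81
side bracket [ 0.5283 -0.0617  0.0424] 0.66
side bracket [ 6.517e-01 -2.230e-01  5.000e-04] 0.52
side face [ 0.2923 -0.3265  0.0282] 0.76
side face [ 0.5234 -0.0656  0.0484] 0.53
side block [ 0.2932 -0.3248  0.0048] 0.83
side block [ 0.5167 -0.0598  0.0008] 0.61
side block [ 0.4588 -0.0577  0.0029] 0.21
side stop [ 0.4636 -0.0605 -0.0009] 0.65
```

```bash
cat > chk.py <<'E'
from h import *
from scipy.ndimage import map_coordinates
import sys,itertools
F=np.array([.5238,-.0613,.0442]);t=3.0249;ex=np.array([np.cos(t),np.sin(t),0]);ey=np.array([-np.sin(t),np.cos(t),0]);k=np.array([0,0,1.])
tag=sys.argv[1];G={}
for c in["scene","side"]:
    g=cv2.GaussianBlur(cv2.imread(f"pics/{c}{tag}.png",0),(0,0),.8).astype(float);G[c]=(g,cams.camera_model(c))
q=np.linspace(-1,1,25)
# underside + top outline edges, contrast along the image normal
def score(tilt,ds,dy,dh):
    u=np.cos(tilt)*ex+np.sin(tilt)*k;n=-np.sin(tilt)*ex+np.cos(tilt)*k
    o=F+np.array([0,0,dh])+ds*(np.cos(.36)*ex+np.sin(.36)*k)+dy*ey
    tot=0
    E={"scene":[[(-.035,s*.025,0) for s in q],[(s*.035,.025,0) for s in q]],"side":[[(s*.035,-.025,0) for s in q],[(.035,s*.025,0) for s in q]]}
    for c,(g,m) in G.items():
        for e in E[c]:
            e=np.array(e);P=o+e[:,:1]*u+e[:,1:2]*ey+e[:,2:]*n
            p=proj(c,P,m);d=p[-1]-p[0];nn=np.array([-d[1],d[0]])/np.hypot(*d)
            ctr=proj(c,o[None],m)[0]
            if nn@(p.mean(0)-ctr)<0:nn=-nn
            v=lambda s:map_coordinates(g,[(p+s*nn)[:,1],(p+s*nn)[:,0]],order=1)
            tot+=np.mean(np.clip(v(1)-v(-1),-20,60))
    return tot
R=sorted(((score(np.deg2rad(a),ds/1e3,dy/1e3,dh/1e3),a,ds,dy,dh) for a,ds,dy,dh in itertools.product(range(0,32,3),range(-10,12,2),range(-6,7,2),(-2,0,2,5))),reverse=True)
for r in R[:8]:print(np.round(r,1))
for a in range(0,32,3):print(a,round(max(r[0] for r in R if r[1]==a),1),end="; ")
E
python3 chk.py 8
```

```text
[130.6  30.   -2.    0.    2. ]
[129.4  27.   -4.    0.    2. ]
[127.5  27.   -4.    2.    2. ]
[125.9  30.   -2.    2.    2. ]
[125.6  30.   -4.    0.    2. ]
[125.1  27.   -4.    0.    5. ]
[124.5  24.   -4.    0.    2. ]
[124.4  24.   -4.    2.    2. ]
0 84.1; 3 99.1; 6 109.6; 9 114.0; 12 117.4; 15 122.2; 18 121.4; 21 124.0; 24 124.5; 27 129.4; 30 130.6;
```

```bash
python3 -m jog '[[[0,0,0],0,1],[[0,0,-0.002],0,1],[[0,0,-0.002],0,1],[[0,0,-0.002],0,1]]' 20
python3 - <<'E'
from h import *
import time
for i in range(4):
    cams.read_camera("scene");o=observe();print(o["contact_force"].round(1),o["torque"].round(2))
for c in ["scene","side"]:
    cv2.imwrite(f"pics/{c}9.png",cv2.cvtColor(cams.read_camera(c),cv2.COLOR_RGB2BGR))
E
python3 chk.py 9|head -4
```

```text
time: 17.0
tool_pos: [0.5344, -0.0633, 0.2313]
tool_rot: [-3.141, 0.003, 3.025]
contact_force: [5.2, 0.6, 6.2]
opening: 0.01
grip_force: 24.3
[4.4 0.8 6.5] [ 0.19 -0.67 -0.02]
[4.7 0.9 6.9] [ 0.23 -0.65  0.01]
[ 4.6 -0.   6.8] [ 0.19 -0.66 -0.04]
[4.4 0.2 7.1] [ 0.2  -0.69  0.01]
[132.2  30.   -2.    0.    2. ]
[130.3  27.   -4.    0.    2. ]
[128.6  27.   -4.    2.    2. ]
[127.5  30.   -2.    2.    2. ]
```

```bash
python3 -c "
from cell import robot;print(robot.hand_in())"
```

```text
the job is handed in; nothing more can be done
None
```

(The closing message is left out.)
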